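# Load three tape rolls onto the dispenser spindle

## Robot

A 6-joint arm with a two-finger parallel gripper is mounted at the origin on a cart in front of the work surface, level with it; the furniture and walls round the work are solid. World frame = base frame: x ahead of the robot, y to its left, z up, the work surface at z = 0. Lengths are in m, angles in rad, forces in N, time in s.
With the tool pointing down it reaches from about 0.35 to 0.775 m from the base axis. Payload 7.3 kg.
Tool frame: the origin (TCP) lies at the very end of the fingers, on their centre line; the grasp point (between the pads) lies 19 mm behind it; z points along the fingers, y is the line along which they close (so a half turn about z gives the same grasp; the last joint's range is limited). The gripper opens to 92 mm and grips with 3 to 60 N. Pads are 19 mm wide; open, the fingers measure 130 mm over their backs; the gripper's body (75 mm by 190 mm) begins 47 mm behind the grasp point.
Start: joints at [-1.422, 0.342, 1.524, -0, 1.275, -0.146], TCP at [0.153, -0.502, 0.227] pointing down, gripper open.
Joint ranges: [-2.53, 2.53], [-0.77, 2.02], [0.04, 2.7], [-1, 4.14], [0.28, 2.66], [-3.11, 3.11]. Speed limits (rad/s): [2.57, 2.57, 3.14, 3.14, 3.14, 3.14].

## Interface

Orientations are given as a unit quaternion [x, y, z, w].
In Python, from workcell import * gives the robot as it stands. The module is installed in compiled form; this text tells all that it offers.
- The arm moves only by the tool drive_tool, never from a script. Its argument "moves" is a list of rows, each a list of 2 entries, a list of its own where there are three numbers: the shift along the tool's x, y, z scaled (see below), then the turn about the tool's z scaled (see below). A call has 1 to 12 rows; each row shifts and turns the commanded pose from where the row before left it, along the tool's axes as they then stand; what a row does not reach is not made up. The controller multiplies each number of a shift by 50 cm and each number of a turn by 180 degrees. A row lasts 1/8 s, in which the tool goes at most 62.5 mm and 10.7 degrees, less where a joint would pass 70% of its speed; a pose out of reach is approached as far as the arm can. A call with a number of a shift or a turn outside -1 to 1 is refused whole. A call with a gripper value outside its range is refused whole. "hand" is the opening, from -1 (shut) to 1 (fully open), set as the call begins (left out, the last holds). The fingers move at their own pace and stop on an object; "squeeze" is the grip in N (left out, the last holds). Time passes only in rows, so rows that do not move let the fingers close. It gives the time, the measured TCP pose, the force, the opening and the grip force at its end, in the units of the state.
- observe(): the state, without advancing time (a new reading comes with each control period).
- camera(name): name is "scene" or "side" or "wrist"; returns the picture (420x560x3 uint8, red, green, blue); there is no depth.
- get_calibration(name): a dict with "intrinsics" (3x3 intrinsics, pixels), "k1" (the pictures are not rectified: a ray, as slopes to the right and down, at radius r is drawn at 1 + k1 r^2 times it, then the intrinsics apply), "R" (3x3) and "t" (3): a world point X has camera coordinates R X + t. Camera axes: x right, y down, z forward; pixel columns grow to the right and rows downward; lengths in m; the calibration is good to about 2 mm. A picture is of the moment at which its call begins: read the wrist's pose just before it. get_calibration takes no time and is no camera call; for the wrist camera it gives the pose at the moment of the call.
- hand_in(): hands the job in; it is judged then, once.
Trained networks look in the newest picture that a camera, given by its name, has taken for a name from the list of things; names that differ only in an ending like _2 or _b are one class to them, and where a whole thing is asked for, a point or a joint stands for the part that bears it (a point fixed in the world has none). Each returns a list of dicts, best first, with "p" (0 to 1); they miss things now and then, are a little off and sometimes report something else, mostly with a low value. They report only what shows in the picture. A call takes as long as a camera call. They do not tell look-alikes from the thing itself.
- outline_of(thing, camera): "mask" (420x560 bool, what is visible of it) and "extent" ([left, top, right, bottom] in pixels, round what is visible of it).
- pinpoint(thing, camera): "xy" ([column, row] in pixels: a listed point, or the origin of a listed thing).
The state is a dict: "time": time; "q": joint angles; "joint_vel": joint speeds; "joint_torque": joint torques, N m; "position": TCP position; "orientation": TCP orientation; "force": force on the tool from outside, world axes, zero at the start; "wrist_torque": the same for the moment, N m; "gripper_width": finger opening in m; "gripper_force": force on a finger pad.
Only numpy, scipy, OpenCV 4.12 (cv2) and the standard library are available. Lean on these libraries where they do the work, as an engineer would, in place of code of your own. Each camera call takes 0.05 s, during which the arm holds its last target. There are 200 camera calls.

## Task

Load the tape dispenser: take the spindle out of the blue stand by its red handle, run it through the holes of all three tape rolls in the wooden rack, and lift them out together on it. Then hang the loaded spindle back in the two forks of the stand the way it was, all three rolls on it between the forks, and let go. Do not grip or push the rolls with the fingers, and leave the oil bottle, the brown spool and the sharpening stone alone.

Things in the scene. Friction and masses are not known exactly. Their poses are not given: they have to be found in the camera images.
- stand: blue tape-dispenser stand, fixed; base 190 x 90 x 12 mm with two upright forks, 8 mm thick, centred at x = -69 and +68 mm. Each has a 16 mm wide slot open at the top with a flared mouth 48 mm wide; the prongs reach z = 123 mm. Origin: centre of the underside; z up; x runs from the handle-side fork to the tip-side fork
- fork_near (a point): seat of the handle-side fork of the stand: where the spindle's axis lies when seated, 95 mm above the table, axes as the stand
- fork_far (a point): seat of the tip-side fork, likewise, 95 mm above the table, 137 mm from fork_near
- spindle: loose steel spindle with red handle, 140 g, at first level in the stand, x along the stand's x, z up. Origin on its axis, x to the tip. Along x in mm: red handle -77 to -27 (18 wide in y, 40 tall in z, centred on the axis), 12 mm square neck -27 to 0 (lies in the handle-side fork), flange 26 across 0 to 4, round rod 12 across 4 to 144, taper to the tip at 160
- spindle_grip (a point): centre of the red handle, 52 mm behind the spindle's origin; grasp here from above, across the 18 mm width, firmly (45 N does), since the rolls will hang off to one side
- spindle_tip (a point): end of the spindle's tapered tip, x = 160 mm
- spindle_near (a point): point on the spindle's axis at x = -12 mm, in the square neck; it belongs at fork_near
- spindle_far (a point): point on the spindle's axis at x = 125 mm, which belongs at fork_far
- rack: light wooden rack, fixed, 110 mm along x, 94 mm along y, walls 26 mm tall; three slots 30 mm wide at x = -35, 0 and 35 mm hold the rolls on edge, holes in line along x about 47 mm above the table. The spindle goes in from the -x end, its x along the rack's x. Origin: centre of the underside; z up
- roll_a: roll of white tape, 82 mm across, 26 mm thick, 50 g, with a round through hole 22 mm wide in its middle; it stands on edge in the first (x = -35 mm) slot of the rack. The body's origin is the middle of one flat face (within 2 mm) and its z axis runs along the hole, square to the face
- roll_b: roll of white tape, 82 mm across, 26 mm thick, 50 g, with a round through hole 22 mm wide in its middle; it stands on edge in the middle (x = 0) slot of the rack. The body's origin is the middle of one flat face (within 2 mm) and its z axis runs along the hole, square to the face
- roll_c: roll of white tape, 82 mm across, 26 mm thick, 50 g, with a round through hole 22 mm wide in its middle; it stands on edge in the last (x = 35 mm) slot of the rack. The body's origin is the middle of one flat face (within 2 mm) and its z axis runs along the hole, square to the face
- hole_a (a point): centre of the hole of roll_a, at half its thickness; its z axis runs along the hole
- hole_b (a point): centre of the hole of roll_b, at half its thickness; its z axis runs along the hole
- hole_c (a point): centre of the hole of roll_c, at half its thickness; its z axis runs along the hole
- oil_bottle: bystander: white oil bottle with red collar and spout, 42 x 42 x 141 mm, standing; origin at the centre of its underside
- spool_brown: bystander: spool of brown thread, 44 mm across, 60 mm tall, standing; origin at its underside
- oil_stone: bystander: grey sharpening stone in a reddish-brown wooden tray, 52 x 150 x 30 mm, lying; origin at the centre of its underside, y along its length
Mind the look-alikes: they are no part of the job. Leave any green look-alike of the roll_a alone.

How it is judged:
By the outcome, as a careful person would: the job done as asked, in the order asked, and still so for the second after the job is handed in, with the robot touching nothing.
It also fails if it takes over 56 s, if anything falls off the work surface, if the arm or the gripper's body presses on something with over 40 N, if the wrist force passes 120 N, or if a joint passes its speed limit or range.

## Working session

There is one attempt and no reset: what is moved stays moved. The work goes in short steps, Python scripts to look and compute and a tool call to move; the robot and the scene stay as the last step left them, time stands still between calls to the robot, and variables do not carry over. Pictures are saved under pics/ and viewed, at most 10 in all, crops included, and the job is handed in when it is done.

Besides the shell and the picture viewer there is one more tool, called after "Emit:" as name(argument=value, ...) on one line, values as JSON. drive_tool: Moves the arm, as the interface text tells. Its arguments: {"type":"object","properties":{"moves":{"type":"array","items":{"type":"array"}},"hand":{"type":"number"},"squeeze":{"type":"number"}},"required":["moves"]}

```bash
mkdir -p pics; cat > h.py <<'E'
from workcell import *
import numpy as np, cv2
from scipy.spatial.transform import Rotation as Rn
def ray(c,uv):
    k=c["k1"];K=np.array(c["intrinsics"]);d=np.linalg.inv(K)@[uv[0],uv[1],1];d=d[:2]
    r=np.linalg.norm(d);s=r
    for _ in range(30): s=r/(1+k*s*s)
    d=d*(s/r if r>0 else 1);R=np.array(c["R"]);t=np.array(c["t"])
    v=R.T@np.r_[d,1];return -R.T@t, v/np.linalg.norm(v)
def proj(c,X):
    p=np.array(c["R"])@X+np.array(c["t"]);d=p[:2]/p[2];d=d*(1+c["k1"]*(d@d))
    return (np.array(c["intrinsics"])@np.r_[d,1])[:2]
def tri(obs):
    A=0;b=0;P=[]
    for c,uv in obs:
        o,v=ray(c,uv);M=np.eye(3)-np.outer(v,v);A=A+M;b=b+M@o
    X=np.linalg.solve(A,b)
    return X,[np.round(proj(c,X)-uv,1).tolist() for c,uv in obs]
def atz(c,uv,z):
    o,v=ray(c,uv);return o+v*(z-o[2])/v[2]
def save(n,im): cv2.imwrite("pics/"+n,im[:,:,::-1])
E
python3 - <<'E'
from h import *
np.set_printoptions(precision=4,suppress=True)
s=observe();print(s["time"],s["position"],s["orientation"],s["force"],s["gripper_width"])
ims=[camera("scene"),camera("side")]
im=np.vstack([cv2.resize(i,(800,600)) for i in ims])
save("a.png",cv2.resize(ims[0],(800,600)));save("b.png",cv2.resize(ims[1],(800,600)))
C={n:get_calibration(n) for n in("scene","side")}
for n in C: print(n,"cam at",-np.array(C[n]["R"]).T@C[n]["t"])
for th in ["spindle_grip","spindle_tip","spindle_near","spindle_far","fork_near","fork_far","hole_a","hole_b","hole_c","stand","rack","oil_bottle","spool_brown","oil_stone"]:
    print(th)
    o={}
    for n in C:
        r=pinpoint(th,n);o[n]=r
        print("  ",n,[(np.round(x["xy"]).tolist(),round(x["p"],2)) for x in r[:4]])
    if all(o.values()):
        X,e=tri([(C[n],o[n][0]["xy"]) for n in C]);print("   tri",X,e)
print(observe()["time"])
E
```

```text
0.0 [ 0.1525 -0.5019  0.226 ] [ 0.9892  0.1468 -0.     -0.0008] [ 0.4994 -0.2758 -0.3533] 0.09193546531060554
scene cam at [-0.0692  0.5521  0.8049]
side cam at [0.1699 0.6996 0.7063]
spindle_grip
   scene [([280.0, 149.0], 0.91)]
   side [([247.0, 174.0], 0.67), ([251.0, 166.0], 0.61)]
   tri [ 0.7599 -0.2198 -0.0178] [[0.3, 4.3], [-0.9, -3.2]]
spindle_tip
   scene [([201.0, 191.0], 0.57)]
   side [([210.0, 205.0], 0.56)]
   tri [0.6836 0.0844 0.0787] [[-0.0, -0.4], [0.1, 0.3]]
spindle_near
   scene [([265.0, 161.0], 0.83)]
   side [([246.0, 168.0], 0.83), ([220.0, 197.0], 0.24)]
   tri [ 0.6736 -0.0889  0.0856] [[-1.0, -4.6], [1.5, 3.5]]
spindle_far
   scene [([218.0, 184.0], 0.68)]
   side [([220.0, 196.0], 0.56)]
   tri [0.6786 0.0419 0.079 ] [[-0.1, -0.9], [0.3, 0.7]]
fork_near
   scene [([262.0, 158.0], 0.68), ([214.0, 182.0], 0.43), ([253.0, 262.0], 0.39)]
   side [([220.0, 199.0], 0.75), ([248.0, 170.0], 0.66)]
   tri [ 0.9712 -0.3317 -0.2444] [[-1.2, 10.5], [-0.7, -8.3]]
fork_far
   scene [([215.0, 185.0], 0.89)]
   side [([219.0, 200.0], 0.6)]
   tri [0.6798 0.0478 0.0748] 
[... 919 characters left out ...]
  tri [0.6553 0.0041 0.0158] [[-0.6, -3.4], [1.0, 2.5]]
rack
   scene [([266.0, 275.0], 0.97)]
   side [([282.0, 257.0], 0.67)]
   tri [ 0.4687  0.0936 -0.005 ] [[-0.1, -1.4], [0.3, 1.1]]
oil_bottle
   scene [([165.0, 283.0], 0.64)]
   side [([202.0, 287.0], 0.92)]
   tri [ 0.6012  0.2513 -0.0186] [[0.0, 0.1], [-0.0, -0.1]]
spool_brown
   scene [([332.0, 167.0], 0.66), ([253.0, 260.0], 0.33)]
   side [([291.0, 171.0], 0.7)]
   tri [ 0.6099 -0.2541  0.0042] [[-0.1, -1.0], [0.3, 0.8]]
oil_stone
   scene [([269.0, 162.0], 0.97), ([164.0, 283.0], 0.64), ([268.0, 251.0], 0.56), ([283.0, 244.0], 0.29)]
   side [([242.0, 174.0], 0.62)]
   tri [ 0.7329 -0.1551  0.0102] [[-0.6, -2.9], [0.9, 2.1]]
1.5
```

View pics/a.png

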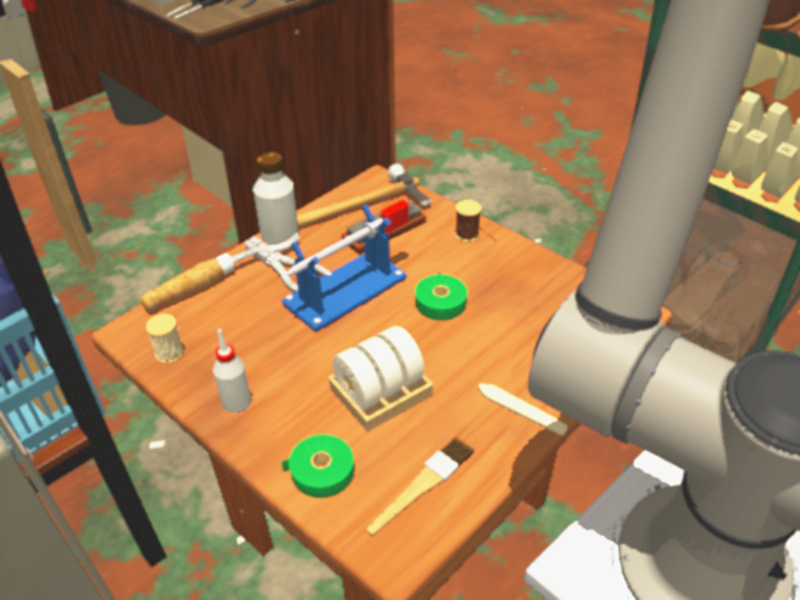

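View pics/b.png

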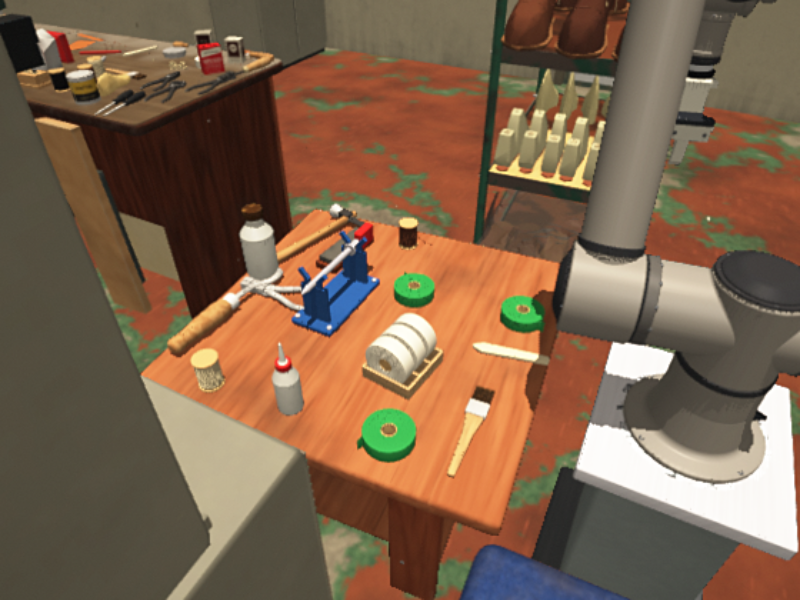

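The rack at about (385,365) in the enlarged scene picture holds the three white rolls in line. The green rolls at (440,295) and (320,465), plus (522,312) in the side view, are look-alikes. The spindle lies in the blue stand with its handle at (395,212) and its tip towards (295,262). Next I move the wrist camera over these to measure more exactly.

```bash
cat >> h.py <<'E'
def yaw(s):
    x=Rn.from_quat(s["orientation"]).as_matrix()[:,0];return np.degrees(np.arctan2(x[1],x[0]))
def plan(p,yw,n,s=None,start=None,y0=None):
    s=observe(); p0=np.array(s["position"]) if start is None else np.array(start); a=yaw(s) if y0 is None else y0
    d=(np.array(p)-p0)/n; dy=((yw-a+180)%360-180)/n
    out=[]
    for i in range(n):
        c,q=np.cos(np.radians(a)),np.sin(np.radians(a))
        out.append([[round(x/.5,4) for x in (d[0]*c+d[1]*q,d[0]*q-d[1]*c,-d[2])],round(-dy/180,4)]);a+=dy
    print(str(out).replace(" ",""))
E
python3 - <<'E'
from h import *
s=observe();c=get_calibration("wrist");R=Rn.from_quat(s["orientation"]).as_matrix()
Rc=np.array(c["R"]);o=-Rc.T@c["t"]
print(R.T@(o-s["position"]),"\n",R.T@Rc.T, c["intrinsics"])
plan([.5,-.03,.33],88,12)
E
```

```text
[ 0.07513879 -0.00061973 -0.15778439] 
 [[-6.88604705e-04 -9.60080878e-01 -2.79721707e-01]
 [ 9.99999680e-01 -5.47503957e-04 -5.82566175e-04]
 [ 4.06161903e-04 -2.79722019e-01  9.60080948e-01]] [[348.68718848   0.         280.4072107 ]
 [  0.         348.68718848 209.9610165 ]
 [  0.           0.           1.        ]]
[[[np.float64(0.0783),np.float64(-0.0585),np.float64(-0.0172)],np.float64(-0.0329)],[[np.float64(0.0839),np.float64(-0.0501),np.float64(-0.0172)],np.float64(-0.0329)],[[np.float64(0.0886),np.float64(-0.0412),np.float64(-0.0172)],np.float64(-0.0329)],[[np.float64(0.0924),np.float64(-0.0318),np.float64(-0.0172)],np.float64(-0.0329)],[[np.float64(0.0952),np.float64(-0.0221),np.float64(-0.0172)],np.float64(-0.0329)],[[np.float64(0.097),np.float64(-0.0122),np.float64(-0.0172)],np.float64(-0.0329)],[[np.float64(0.0977),np.float64(-0.0021),np.float64(-0.0172)],np.float64(-0.0329)],[[np.float64(0.0974),np.float64(0.008),np.float64(-0.0172)],np.float64(-0.0329)],[[np.float64(0.096),np.float64(0.018),np.float64(-0.0172)],np.float64(-0.0329)],[[np.float64(0.0937),np.float64(0.0279),np.float64(-0.0172)],np.float64(-0.0329)],[[np.float64(0.0903),np.float64(0.0374),np.float64(-0.0172)],np.float64(-0.0329)],[[np.float64(0.086),np.float64(0.0465),np.float64(-0.0172)],np.float64(-0.0329)]]
```

Emit:
drive_tool(moves=[[[0.078,-0.058,-0.017],-0.033],[[0.084,-0.05,-0.017],-0.033],[[0.089,-0.041,-0.017],-0.033],[[0.092,-0.032,-0.017],-0.033],[[0.095,-0.022,-0.017],-0.033],[[0.097,-0.012,-0.017],-0.033],[[0.098,-0.002,-0.017],-0.033],[[0.097,0.008,-0.017],-0.033],[[0.096,0.018,-0.017],-0.033],[[0.094,0.028,-0.017],-0.033],[[0.09,0.037,-0.017],-0.033],[[0.086,0.046,-0.017],-0.033]])

```text
time: 3.0
position: [0.4998, -0.0286, 0.3291]
orientation: [0.717, 0.697, 0.0, 0.0]
force: [-0.1, -0.7, -0.2]
gripper_width: 0.0921
gripper_force: 0.0
```

```bash
cat > look.py <<'E'
from h import *
import pickle,sys
np.set_printoptions(precision=4,suppress=True)
tag=sys.argv[1]
s=observe();c=get_calibration("wrist");im=camera("wrist");c2=get_calibration("wrist")
print(s["time"],s["position"],yaw(s),np.abs(np.array(c["t"])-c2["t"]).max())
save(tag+".png",cv2.resize(im,(800,600)))
D={}
for th in ["spindle_grip","spindle_tip","spindle_near","spindle_far","fork_near","fork_far","hole_a","rack","stand","oil_stone"]:
    D[th]=[(np.array(x["xy"]),x["p"]) for x in pinpoint(th,"wrist")]
    print(th,[(np.round(x).tolist(),round(p,2)) for x,p in D[th]])
for th in ["rack","spindle","stand"]:
    r=outline_of(th,"wrist");D["m_"+th]=r[0]["mask"] if r else None;print(th,[(x["extent"],x["p"]) for x in r[:2]])
pickle.dump((c,D,im),open(tag+".pkl","wb"))
E
python3 look.py w1
```

```text
3.0 [ 0.4998 -0.0286  0.3291] 88.37434912093961 0.003477354803244792
spindle_grip [([415.0, 243.0], 0.95), ([252.0, 70.0], 0.41)]
spindle_tip [([436.0, 55.0], 0.84), ([414.0, 243.0], 0.56)]
spindle_near [([422.0, 213.0], 0.98)]
spindle_far [([255.0, 82.0], 0.68), ([435.0, 93.0], 0.66)]
fork_near [([420.0, 210.0], 0.86)]
fork_far [([430.0, 92.0], 0.74), ([421.0, 203.0], 0.3)]
hole_a [([258.0, 69.0], 0.94), ([256.0, 34.0], 0.92), ([251.0, 94.0], 0.66), ([433.0, 95.0], 0.61), ([160.0, 237.0], 0.6)]
rack [([255.0, 68.0], 0.59), ([398.0, 144.0], 0.53), ([415.0, 243.0], 0.24)]
stand [([398.0, 144.0], 0.76)]
oil_stone [([441.0, 245.0], 0.75)]
rack [([211.6, 15.3, 294.1, 112.9], 0.94)]
spindle [([405.4, 57.5, 443.3, 269.3], 0.97)]
stand [([361.9, 74.4, 473.9, 219.1], 0.86)]
```

View pics/w1.png

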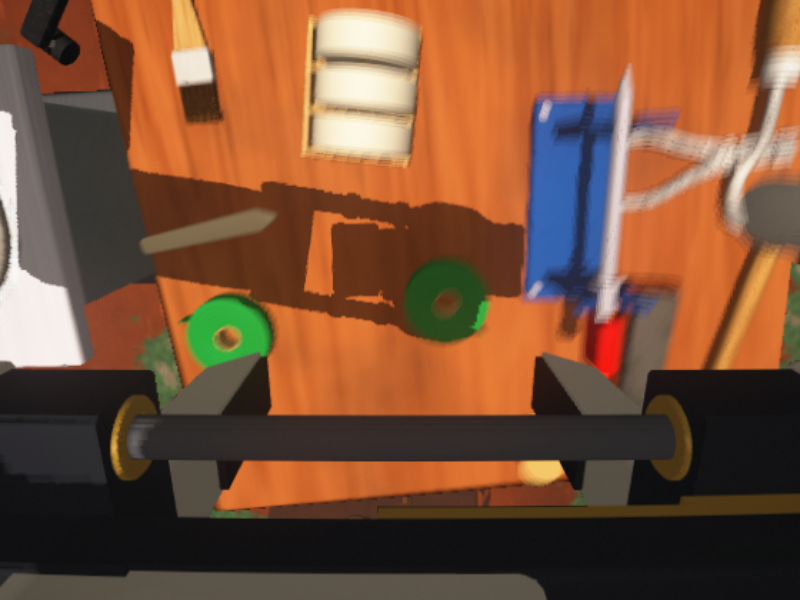

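The picture shows the rack at (360,85) with three white rolls, and the spindle running from the handle at (605,345) to the tip at (628,70). It is blurred because the arm was still settling, so I take a static one and then a second viewpoint.

```bash
python3 look.py w2; python3 -c "
from h import *
plan([.6,.03,.33],88,4)"
```

```text
3.7 [ 0.4989 -0.0304  0.3288] 88.12013874065148 2.984728619875865e-05
spindle_grip [([417.0, 243.0], 0.59)]
spindle_tip [([438.0, 50.0], 0.67)]
spindle_near [([424.0, 212.0], 0.65)]
spindle_far [([432.0, 91.0], 0.82)]
fork_near [([419.0, 209.0], 0.78), ([442.0, 246.0], 0.49)]
fork_far [([432.0, 84.0], 0.56)]
hole_a [([308.0, 215.0], 0.86), ([256.0, 70.0], 0.79), ([165.0, 237.0], 0.79), ([254.0, 34.0], 0.78), ([421.0, 210.0], 0.65), ([254.0, 94.0], 0.57)]
rack [([255.0, 67.0], 0.73), ([249.0, 108.0], 0.64)]
stand [([400.0, 144.0], 0.61), ([254.0, 70.0], 0.39)]
oil_stone [([442.0, 245.0], 0.92)]
rack []
spindle [([403.8, 52.5, 443.7, 266.3], 0.89), ([222.3, 8.9, 294.1, 51.7], 0.67)]
stand [([365.0, 69.5, 473.0, 218.6], 0.78)]
[[[np.float64(0.0316),np.float64(0.0495),np.float64(-0.0006)],np.float64(0.0002)],[[np.float64(0.0316),np.float64(0.0495),np.float64(-0.0006)],np.float64(0.0002)],[[np.float64(0.0317),np.float64(0.0495),np.float64(-0.0006)],np.float64(0.0002)],[[np.float64(0.0317),np.float64(0.0494),np.float64(-0.0006)],np.float64(0.0002)]]
```

Emit:
drive_tool(moves=[[[0.03,0.05,0.0],0.0],[[0.03,0.05,0.0],0.0],[[0.03,0.05,0.0],0.0],[[0.03,0.05,0.0],0.0],[[0,0,0],0],[[0,0,0],0],[[0,0,0],0],[[0,0,0],0]])

```text
time: 5.4
position: [0.6005, 0.0264, 0.3292]
orientation: [0.718, 0.696, 0.0, 0.0]
force: [0.7, 0.6, -0.1]
gripper_width: 0.0918
gripper_force: 0.0
```

```bash
python3 look.py w3; python3 - <<'E'
from h import *
import pickle
np.set_printoptions(precision=4,suppress=True)
a,b=[pickle.load(open(f,"rb")) for f in("w2.pkl","w3.pkl")]
for th in a[1]:
    if th.startswith("m_") or th=="hole_a" or not a[1][th] or not b[1][th]: continue
    X,e=tri([(a[0],a[1][th][0][0]),(b[0],b[1][th][0][0])]);print(th,X,e)
for p,_ in a[1]["hole_a"]:
    for q,_ in b[1]["hole_a"]:
        X,e=tri([(a[0],p),(b[0],q)])
        if np.abs(e).max()<2.5 and 0<X[2]<.12: print("hole",X,e)
E
```

```text
5.4 [0.6005 0.0264 0.3292] 88.14048492856737 6.676509635117345e-05
spindle_grip [([330.0, 289.0], 0.94), ([180.0, 118.0], 0.23)]
spindle_tip [([342.0, 110.0], 0.6)]
spindle_near [([335.0, 255.0], 0.9)]
spindle_far [([337.0, 146.0], 0.81)]
fork_near [([336.0, 257.0], 0.63), ([341.0, 111.0], 0.29)]
fork_far [([337.0, 143.0], 0.93)]
hole_a [([99.0, 273.0], 0.9), ([173.0, 147.0], 0.76), ([239.0, 250.0], 0.74), ([177.0, 121.0], 0.71), ([335.0, 258.0], 0.59), ([173.0, 88.0], 0.58)]
rack [([182.0, 115.0], 0.97), ([340.0, 108.0], 0.53), ([296.0, 337.0], 0.45)]
stand [([326.0, 184.0], 0.94)]
oil_stone [([375.0, 279.0], 0.92), ([334.0, 250.0], 0.49)]
rack [([140.5, 67.2, 219.6, 161.6], 0.57)]
spindle [([326.3, 114.8, 347.7, 293.2], 0.95)]
stand [([292.5, 116.6, 374.3, 266.4], 0.74)]
spindle_grip [ 0.6558 -0.1105  0.1075] [[-0.1, -0.1], [0.1, 0.1]]
spindle_tip [0.6685 0.0997 0.0947] [[0.6, 1.1], [-0.6, -1.0]]
spindle_near [ 0.6649 -0.0742  0.0943] [[-1.1, -1.9], [0.9, 1.9]]
spindle_far [0.6652 0.0602 0.0926] [[-0.2, -0.4], [0.2, 0.3]]
fork_near [ 0.6653 -0.0769  0.0843] [[0.6, 0.9], [-0.6, -0.9]]
fork_far [0.6618 0.0653 0.103 ] [[0.6, 1.1], [-0.6, -1.0]]
rack [0.4692 0.0992 0.0009] [[-0.0, -0.0], [0.0, 0.0]]
stand [ 0.6646 -0.0052 -0.0022] [[-0.7, -1.2], [0.6, 1.2]]
oil_stone [ 0.7457 -0.166  -0.0175] [[-0.1, -0.2], [0.1, 0.2]]
hole [0.4737 0.0922 0.0434] [[-0.2, -0.3], [0.2, 0.3]]
hole [ 0.3326 -0.1191  0.0314] [[-0.7, -1.2], [0.7, 1.1]]
hole [0.4728 0.1311 0.0409] [[0.0, 0.0], [-0.0, -0.0]]
hole [ 0.6631 -0.0749  0.0943] [[0.2, 0.4], [-0.2, -0.4]]
hole [0.4711 0.0629 0.0629] [[0.0, 0.1], [-0.0, -0.1]]
```

View pics/w3.png

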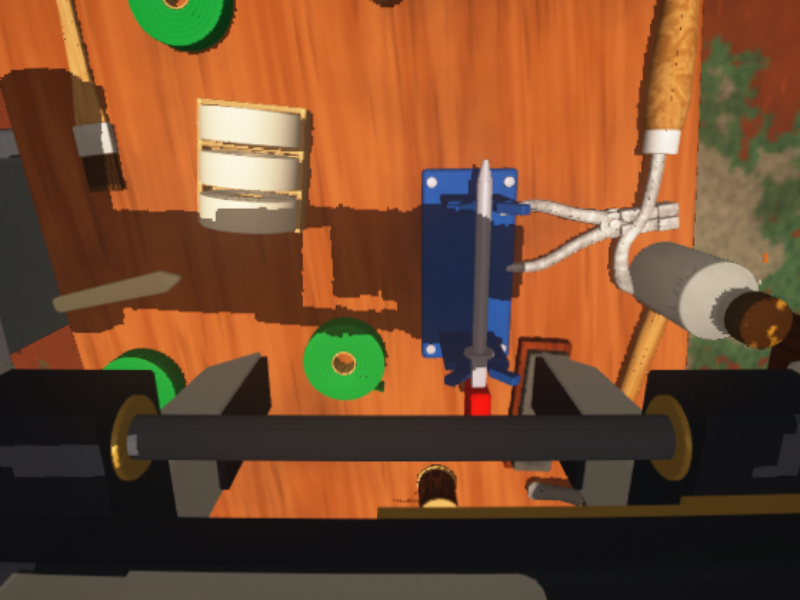

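This view is sharp. The rack and rolls are at about (250,165), the spindle tip at (485,165), the flange at (480,355), and the red handle at (480,400). The three white rolls in the rack are the ones meant. I refine the roll line and the spindle axis by fitting silhouettes.

```bash
cat > fit.py <<'E'
from h import *
import pickle
from scipy.optimize import minimize
np.set_printoptions(precision=4,suppress=True)
V=[]
for f in("w2.pkl","w3.pkl"):
    c,D,im=pickle.load(open(f,"rb"));V.append((c,im,f))
for n in("scene","side"):
    im=cv2.imread({"scene":"pics/a.png","side":"pics/b.png"}[n])[:,:,::-1];V.append((get_calibration(n),cv2.resize(im,(560,420),interpolation=cv2.INTER_AREA),n))
def pts(x,y,yw,off):
    t=np.linspace(0,2*np.pi,48);z=.047+.041*np.sin(t);u=.041*np.cos(t);k=z>.03
    c,s=np.cos(yw),np.sin(yw);o=[]
    for h in(-.013,.013):
        o+=[[x+c*(off+h)-s*b,y+s*(off+h)+c*b,a] for a,b in zip(z[k],u[k])]
    return np.array(o)
def model(cal,p,S=4):
    m=np.zeros((420*S,560*S),np.uint8)
    for off in(-.035,0,.035):
        q=np.array([proj(cal,X) for X in pts(*p,off)])
        cv2.fillConvexPoly(m,cv2.convexHull(np.round((q+.5)*S).astype(np.int32)),1)
    return cv2.resize(m.astype(np.float32),(560,420),interpolation=cv2.INTER_AREA)
M=[]
for cal,im,n in V:
    h=cv2.cvtColor(im.copy(),cv2.COLOR_RGB2HSV);w=((h[...,1]<75)&(h[...,2]>60)).astype(np.uint8)
    roi=cv2.dilate(model(cal,(.472,.095,1.55)),np.ones((15,15)));w=w*(roi>0)
    w=cv2.morphologyEx(w,cv2.MORPH_OPEN,np.ones((3,3)))
    M.append(w.astype(np.float32))
if __name__=="__main__":
    def run(idx):
        f=lambda p:sum(np.abs(model(V[i][0],(.47+p[0]*.01,.095+p[1]*.01,1.55+p[2]*.1))-M[i]).sum() for i in idx)
        r=minimize(f,[0,0,0],method="Nelder-Mead",options=dict(initial_simplex=[[0,0,0],[.6,0,0],[0,.6,0],[0,0,.6]],maxiter=90))
        p=r.x;return (.47+p[0]*.01,.095+p[1]*.01,np.degrees(1.55+p[2]*.1)),r.fun,sum(M[i].sum() for i in idx)
    for idx in([0],[1],[0,1],[2],[3],[2,3],[0,1,2,3]): print(idx,run(idx))
    for i,(cal,im,n) in enumerate(V[:2]):
        c,D,_=pickle.load(open(n,"rb"));m=D["m_spindle"]
        ys,xs=np.nonzero(m);P=np.array([atz(c,(u,v),.095)[:2] for u,v in zip(xs,ys)])
        P=P[(P[:,1]<.09)&(P[:,1]>-.055)];k=np.polyfit(P[:,1],P[:,0],1);print(n,"spindle x at y=-.115,.06:",np.polyval(k,[-.115,.06]),"yaw",90-np.degrees(np.arctan(k[0])))
        h=cv2.cvtColor(im.copy(),cv2.COLOR_RGB2HSV);b=((h[...,0]>100)&(h[...,0]<125)&(h[...,1]>150)).astype(np.uint8)
        cs=cv2.findContours(b,cv2.RETR_EXTERNAL,2)[0];cc=max(cs,key=cv2.contourArea)
        Q=np.array([atz(c,q[0],.012)[:2] for q in cc],np.float32);print("blue minrect",cv2.minAreaRect(Q))
        rr=(((h[...,0]<5)|(h[...,0]>175))&(h[...,1]>200)&(h[...,2]>120));ys,xs=np.nonzero(rr)
        P=np.array([atz(c,(u,v),.115)[:2] for u,v in zip(xs,ys)]);print("red",np.percentile(P,[2,50,98],axis=0),len(P))
    rows=[np.hstack([np.uint8(np.stack([M[i]*255,model(V[i][0],(.472,.096,1.55))*255,V[i][1][...,1]],2))]) for i in(0,1)]
E
python3 fit.py
```

```text
[0] ((np.float64(0.4715703275278331), np.float64(0.09545764735974038), np.float64(82.39744785557924)), np.float64(1127.8125), np.float32(5052.0))
[1] ((np.float64(0.4699057439329891), np.float64(0.09551966710043167), np.float64(84.27954094157256)), np.float64(1855.4375), np.float32(3430.0))
[0, 1] ((np.float64(0.4714879920780151), np.float64(0.09532188308602034), np.float64(82.655330327187)), np.float64(3005.25), np.float32(8482.0))
[2] ((np.float64(0.4689374164909211), np.float64(0.09750386189858076), np.float64(81.39141770852846)), np.float64(158.4375), np.float32(2225.0))
[3] ((np.float64(0.47151532279698877), np.float64(0.09888966953669982), np.float64(83.5083324767888)), np.float64(148.1875), np.float32(1400.0))
[2, 3] ((np.float64(0.46989567305212737), np.float64(0.09782659847791171), np.float64(82.18068421672255)), np.float64(343.75), np.float32(3625.0))
[0, 1, 2, 3] ((np.float64(0.47090107431751554), np.float64(0.0955942759633681), np.float64(82.60381136980573)), np.float64(3401.4375), np.float32(12107.0))
w2.pkl spindle x at y=-.115,.06: [0.6616 0.666 ] yaw 88.56838712781712
blue minrect ((0.6550166606903076, -0.004973456263542175), (0.18606092035770416, 0.07180774956941605), 87.6972427368164)
red [[ 0.6517 -0.1328]
 [ 0.6614 -0.1088]
 [ 0.669  -0.0882]] 516
w3.pkl spindle x at y=-.115,.06: [0.6615 0.6659] yaw 88.55546502796415
blue minrect ((0.6442525386810303, 0.07293124496936798), (0.030072802677750587, 0.043865472078323364), 88.21306610107422)
red [[ 0.6535 -0.1076]
 [ 0.6613 -0.0972]
 [ 0.6691 -0.0877]] 228
```

```bash
python3 -c "
from h import *
plan([.6616,-.114,.17],88.5,6)
plan([.6616,-.114,.076],88.5,3,start=[.6616,-.114,.17],y0=88.5)"
```

```text
[[[np.float64(-0.0463),np.float64(0.0217),np.float64(0.0529)],np.float64(-0.0003)],[[np.float64(-0.0463),np.float64(0.0217),np.float64(0.0529)],np.float64(-0.0003)],[[np.float64(-0.0463),np.float64(0.0216),np.float64(0.0529)],np.float64(-0.0003)],[[np.float64(-0.0463),np.float64(0.0216),np.float64(0.0529)],np.float64(-0.0003)],[[np.float64(-0.0463),np.float64(0.0215),np.float64(0.0529)],np.float64(-0.0003)],[[np.float64(-0.0464),np.float64(0.0215),np.float64(0.0529)],np.float64(-0.0003)]]
[[[np.float64(0.0),np.float64(0.0),np.float64(0.0627)],-0.0],[[np.float64(0.0),np.float64(0.0),np.float64(0.0627)],-0.0],[[np.float64(0.0),np.float64(0.0),np.float64(0.0627)],-0.0]]
```

Emit:
drive_tool(moves=[[[-0.046,0.022,0.053],-0.0003],[[-0.046,0.022,0.053],-0.0003],[[-0.046,0.022,0.053],-0.0003],[[-0.046,0.022,0.053],-0.0003],[[-0.046,0.021,0.053],-0.0003],[[-0.047,0.021,0.053],-0.0003],[[0,0,0],0],[[0,0,0],0],[[0,0,0],0],[[0,0,0],0]])

```text
time: 7.35
position: [0.662, -0.113, 0.1709]
orientation: [0.716, 0.698, 0.0, 0.001]
force: [-0.7, -0.2, -0.1]
gripper_width: 0.0917
gripper_force: 0.0
```

```bash
python3 - <<'E'
from h import *
s=observe();c=get_calibration("wrist");im=camera("wrist")
print(s["position"],yaw(s))
h=cv2.cvtColor(im.copy(),cv2.COLOR_RGB2HSV);rr=(((h[...,0]<5)|(h[...,0]>175))&(h[...,1]>200)&(h[...,2]>100));ys,xs=np.nonzero(rr)
P=np.array([atz(c,(u,v),.115)[:2] for u,v in zip(xs,ys)]);print(len(P),np.percentile(P,[1,50,99],axis=0))
save("g0.png",cv2.resize(im,(800,600)))
plan([.6616,-.114,.076],88.5,4)
E
```

```text
[ 0.66204898 -0.11296049  0.17093328] 88.54493957043391
1982 [[ 0.6533362  -0.13619402]
 [ 0.66195987 -0.11052066]
 [ 0.67048981 -0.08656408]]
[[[np.float64(-0.0005),np.float64(-0.0002),np.float64(0.0474)],np.float64(0.0001)],[[np.float64(-0.0005),np.float64(-0.0002),np.float64(0.0474)],np.float64(0.0001)],[[np.float64(-0.0005),np.float64(-0.0002),np.float64(0.0474)],np.float64(0.0001)],[[np.float64(-0.0005),np.float64(-0.0002),np.float64(0.0474)],np.float64(0.0001)]]
```

View pics/g0.png

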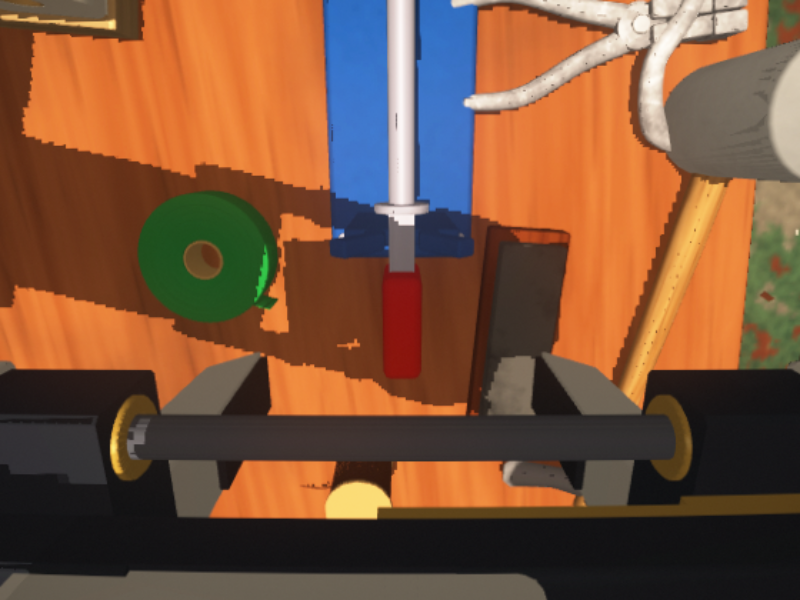

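The handle at (402,322) is centred between the open fingers, and the stone and the spool are clear. Descend and grasp.

Emit:
drive_tool(moves=[[[0.001,0,0.048],0],[[0.001,0,0.048],0],[[0,0,0.048],0],[[0,0,0.046],0],[[0,0,0],0],[[0,0,0],0]], hand=1)

```text
time: 8.15
position: [0.6625, -0.1127, 0.076]
orientation: [0.716, 0.698, 0.0, 0.001]
force: [-0.5, 0.6, 0.3]
gripper_width: 0.0917
gripper_force: 0.0
```

Emit:
drive_tool(moves=[[[0,0,0],0],[[0,0,0],0],[[0,0,0],0],[[0,0,0],0],[[0,0,0],0],[[0,0,0],0],[[0,0,0],0],[[0,0,0],0]], hand=-1, squeeze=50)

```text
time: 9.15
position: [0.6618, -0.1126, 0.0747]
orientation: [0.716, 0.698, -0.0, 0.0]
force: [0.2, 0.1, -0.7]
gripper_width: 0.0176
gripper_force: 50.0
```

Emit:
drive_tool(moves=[[[0,0,-0.02],0],[[0,0,-0.03],0],[[0,0,-0.04],0],[[0,0,-0.05],0],[[0,0,-0.04],0],[[0,0,0],0]])

```text
time: 9.9
position: [0.6629, -0.1129, 0.1677]
orientation: [0.716, 0.698, 0.001, 0.002]
force: [0.5, 0.3, -2.3]
gripper_width: 0.0178
gripper_force: 50.0
```

```bash
python3 - <<'E'
from h import *
import pickle
s=observe();print(s["position"],yaw(s),s["wrist_torque"],s["force"],s["gripper_width"])
a,_,_=pickle.load(open("w2.pkl","rb"));b,_,_=pickle.load(open("w3.pkl","rb"))
print("chisel tip",atz(a,(192,150),.01),atz(b,(180*.7,278*.7),.01))
plan([.4336,-.1836,.12],82.5,8)
E
```

```text
[ 0.6629437  -0.11290279  0.16771634] 88.4989407732229 [-0.1317223  -0.06240615  0.0194991 ] [ 0.4729091   0.33089511 -2.26029992] 0.017817026794793495
chisel tip [ 0.37885105 -0.00413551  0.01      ] [ 0.38008145 -0.00645605  0.01      ]
[[[np.float64(-0.0192),np.float64(-0.0569),np.float64(0.0119)],np.float64(0.0042)],[[np.float64(-0.0199),np.float64(-0.0566),np.float64(0.0119)],np.float64(0.0042)],[[np.float64(-0.0207),np.float64(-0.0563),np.float64(0.0119)],np.float64(0.0042)],[[np.float64(-0.0214),np.float64(-0.0561),np.float64(0.0119)],np.float64(0.0042)],[[np.float64(-0.0221),np.float64(-0.0558),np.float64(0.0119)],np.float64(0.0042)],[[np.float64(-0.0228),np.float64(-0.0555),np.float64(0.0119)],np.float64(0.0042)],[[np.float64(-0.0236),np.float64(-0.0552),np.float64(0.0119)],np.float64(0.0042)],[[np.float64(-0.0243),np.float64(-0.0549),np.float64(0.0119)],np.float64(0.0042)]]
```

Emit:
drive_tool(moves=[[[-0.019,-0.057,0.0],0.0042],[[-0.02,-0.057,0.0],0.0042],[[-0.021,-0.056,0.012],0.0042],[[-0.021,-0.056,0.012],0.0042],[[-0.022,-0.056,0.018],0.0042],[[-0.023,-0.055,0.018],0.0042],[[-0.024,-0.055,0.018],0.0042],[[-0.024,-0.055,0.018],0.0042],[[0,0,0],0],[[0,0,0],0],[[0,0,0],0],[[0,0,0],0]])

```text
time: 11.4
position: [0.433, -0.1831, 0.1168]
orientation: [0.752, 0.659, 0.0, 0.0]
force: [0.3, 0.7, -2.4]
gripper_width: 0.0178
gripper_force: 50.0
```

```bash
cat > look2.py <<'E'
from h import *
import sys,pickle
np.set_printoptions(precision=4,suppress=True)
s=observe();print(s["time"],s["position"],yaw(s),s["force"])
C={};I={};O={}
for n in("wrist","scene","side"):
    C[n]=get_calibration(n);I[n]=camera(n)
    O[n]={th:[x["xy"] for x in pinpoint(th,n)[:1]] for th in("spindle_tip","spindle_far","spindle_grip","spindle_near")}
for th in O["scene"]:
    for a in(("wrist","scene","side"),("scene","side"),("wrist","side")):
        ob=[(C[n],O[n][th][0]) for n in a if O[n][th]]
        if len(ob)>1: print(th,len(ob),a[0],*tri(ob))
pickle.dump((C,I,O,s),open(sys.argv[1]+".pkl","wb"))
save(sys.argv[1]+".png",np.vstack([np.hstack([cv2.resize(I["scene"][130:340,130:410],(560,420)),]),])) 
t=np.hstack([cv2.resize(I["scene"][130:330,150:350],(400,400)),cv2.resize(I["side"][130:330,170:370],(400,400))])
save(sys.argv[1]+".png",t);save(sys.argv[1]+"w.png",cv2.resize(I["wrist"],(800,600)))
E
python3 look2.py i0
```

```text
11.4 [ 0.433  -0.1831  0.1168] 82.48967562603409 [ 0.3438  0.714  -2.372 ]
spindle_tip 2 wrist [0.4713 0.0068 0.1229] [[-0.3, -2.4], [0.7, 1.8]]
spindle_tip 2 scene [0.4713 0.0068 0.1229] [[-0.3, -2.4], [0.7, 1.8]]
spindle_grip 3 wrist [ 0.4306 -0.1841  0.1412] [[-0.8, 5.1], [-1.9, -2.3], [1.2, 2.0]]
spindle_grip 2 scene [ 0.4356 -0.1965  0.1331] [[-0.4, -2.8], [0.7, 2.0]]
spindle_grip 2 wrist [ 0.4322 -0.1758  0.1519] [[0.0, -0.0], [0.0, -0.0]]
spindle_near 3 wrist [ 0.4319 -0.0057  0.1696] [[-99.2, -524.7], [68.4, -68.3], [-16.1, 20.9]]
spindle_near 2 scene [0.2658 0.3098 0.4146] [[-15.3, -37.7], [19.7, 28.0]]
spindle_near 2 wrist [ 0.439  -0.1413  0.1494] [[4.1, -2.5], [0.7, -0.1]]
```

View pics/i0w.png

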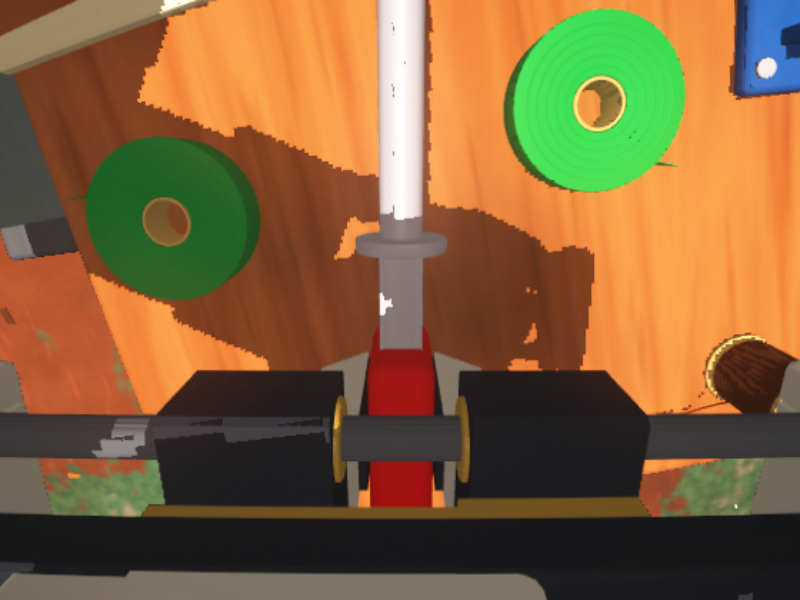

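The wrist view shows the spindle held straight along the tool x, with the rod centred at column ~402 and the flange at (400,243). I check the droop by projecting the expected tip into the scene and side pictures.

```bash
python3 - <<'E'
from h import *
import pickle
C,I,O,s=pickle.load(open("i0.pkl","rb"))
u=np.array([np.cos(np.radians(82.49)),np.sin(np.radians(82.49)),0]);p=np.array(s["position"])+[0,0,.0203]
for n in("scene","side"):
    for L in (0+57,128,213): print(n,L,[np.round(proj(C[n],p+L*1e-3*u+[0,0,-d*L/213]),1).tolist() for d in(0,.01)],O[n]["spindle_tip"],O[n]["spindle_far"])
    im=I[n].copy()
    big=cv2.resize(im,None,fx=4,fy=4,interpolation=cv2.INTER_CUBIC)
    for L in(57,128,213):
        q=(proj(C[n],p+L*1e-3*u)+.5)*4;cv2.circle(big,tuple(int(v) for v in q),3,(0,0,255),-1)
    q=(proj(C[n],p+.15*u)*4).astype(int);I[n]=big[q[1]-200:q[1]+200,q[0]-200:q[0]+200]
save("i0c.png",np.hstack([I["scene"],I["side"]]))
E
```

```text
scene 57 [[354.6, 177.4], [354.5, 178.4]] [[297.1, 208.3]] [[310.0, 198.4]]
scene 128 [[327.5, 190.8], [327.4, 193.2]] [[297.1, 208.3]] [[310.0, 198.4]]
scene 213 [[292.7, 208.1], [292.7, 212.0]] [[297.1, 208.3]] [[310.0, 198.4]]
side 57 [[328.9, 170.3], [328.8, 171.1]] [[296.5, 196.8]] []
side 128 [[315.4, 183.0], [315.3, 184.9]] [[296.5, 196.8]] []
side 213 [[297.5, 200.0], [297.4, 203.2]] [[296.5, 196.8]] []
```

View pics/i0c.png

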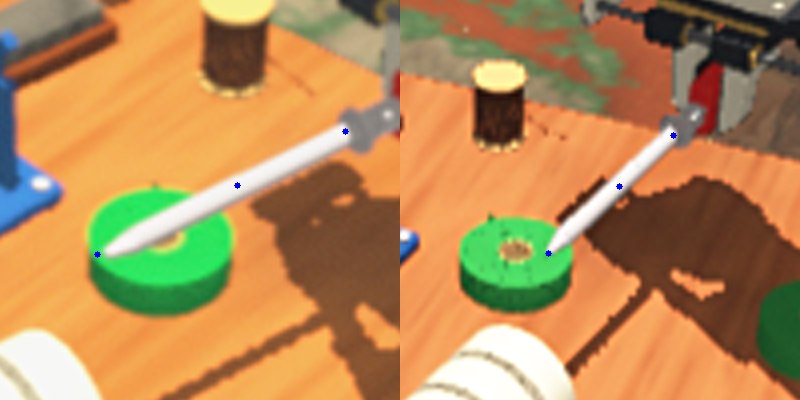

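The predicted dots lie on the rod in both views, so there is no droop and the line is right. Lower to hole height.

Emit:
drive_tool(moves=[[[0,0,0.04],0],[[0,0,0.05],0],[[0,0,0.05],0],[[0,0,0.03],0],[[0,0,0.01],0],[[0,0,0],0],[[0,0,0],0]])

```text
time: 13.02
position: [0.4329, -0.1836, 0.0274]
orientation: [0.752, 0.659, 0.0, 0.001]
force: [-0.7, -0.4, -1.5]
gripper_width: 0.0177
gripper_force: 50.0
```

```bash
python3 - <<'E'
from h import *
s=observe();p=np.array(s["position"]);y=yaw(s);print(s["time"],p,y,s["force"])
u=np.array([np.cos(np.radians(82.5)),np.sin(np.radians(82.5))]);c=np.array([.4705,.097])
print("lateral",np.cross(u,p[:2]-c),"along",u@(p[:2]-c))
I=[]
for n in("scene","side"):
    c_=get_calibration(n);im=camera(n);big=cv2.resize(im,None,fx=4,fy=4,interpolation=cv2.INTER_CUBIC)
    for o in(-.048,-.083,-.013,.022,.048): 
        q=(proj(c_,np.r_[c+o*u,.047])+.5)*4;cv2.circle(big,tuple(int(v) for v in q),3,(0,0,255),-1)
    q=(proj(c_,np.r_[c-.05*u,.05])*4).astype(int);I.append(big[q[1]-200:q[1]+200,q[0]-200:q[0]+200])
save("i1.png",np.hstack(I))
E
```

```text
13.025 [ 0.43291063 -0.18356078  0.02735804] 82.44614154311988 [-0.65092432 -0.43811196 -1.51530225]
lateral 0.0006472588563563378 along -0.2830669461932325<stdin>:4: DeprecationWarning: Arrays of 2-dimensional vectors are deprecated. Use arrays of 3-dimensional vectors instead. (deprecated in NumPy 2.0)
```

View pics/i1.png

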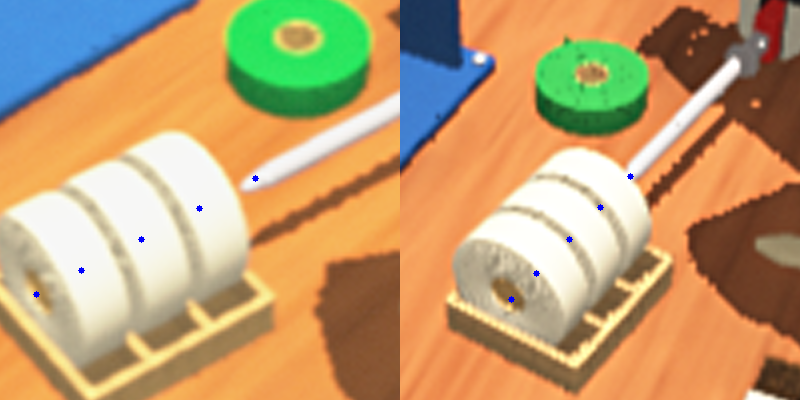

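The rod tip at (243,188) in the scene crop and (630,173) in the side crop points along the predicted hole line. The far hole of roll_c shows at (40,293) and (508,293), near the last dot. Insert in steps, checking the force.

Emit:
drive_tool(moves=[[[0.02,0.001,-0.002],0],[[0.03,0,0],0],[[0.03,0,0],0],[[0.03,0,0],0],[[0,0,0],0]])

```text
time: 13.75
position: [0.4402, -0.1274, 0.0277]
orientation: [0.751, 0.66, -0.0, -0.0]
force: [-0.0, -0.5, -1.7]
gripper_width: 0.0177
gripper_force: 50.0
```

Emit:
drive_tool(moves=[[[0.025,0,0],0],[[0.025,0,0],0],[[0.025,0,0],0],[[0.015,0,0],0],[[0,0,0],0]])

```text
time: 14.38
position: [0.4462, -0.0836, 0.0277]
orientation: [0.752, 0.659, -0.0, 0.0]
force: [0.2, 0.3, -0.8]
gripper_width: 0.0179
gripper_force: 50.0
```

Emit:
drive_tool(moves=[[[0.025,0,0],0],[[0.025,0,0],0],[[0.025,0,0],0],[[0.015,0,0],0],[[0,0,0],0]])

```text
time: 15.0
position: [0.4521, -0.039, 0.0277]
orientation: [0.752, 0.659, -0.0, 0.0]
force: [-0.5, -0.1, -1.4]
gripper_width: 0.0179
gripper_force: 50.0
```

Emit:
drive_tool(moves=[[[0.02,0,0],0],[[0.015,0,0],0],[[0.01,0,0],0],[[0,0,0],0],[[0,0,0],0]])

```text
time: 15.62
position: [0.455, -0.0174, 0.0277]
orientation: [0.752, 0.659, -0.0, 0.0]
force: [-0.5, 0.0, -1.7]
gripper_width: 0.0178
gripper_force: 50.0
```

```bash
python3 - <<'E'
from h import *
s=observe();p=np.array(s["position"]);y=yaw(s);print(s["time"],p,y,s["force"],s["wrist_torque"])
u=np.array([np.cos(np.radians(82.5)),np.sin(np.radians(82.5))]);c=np.array([.4705,.097])
print("along",u@(p[:2]-c))
I=[cv2.resize(camera("wrist"),(533,400))]
for n in("side",):
    c_=get_calibration(n);im=camera(n);big=cv2.resize(im,None,fx=3,fy=3,interpolation=cv2.INTER_CUBIC)
    q=(proj(c_,np.r_[c-.02*u,.05])*3).astype(int);I.append(big[q[1]-200:q[1]+200,q[0]-130:q[0]+130])
save("i2.png",np.hstack(I))
E
```

```text
15.625 [ 0.45499036 -0.01735684  0.02770343] 82.44974817242243 [-0.50767071  0.04084798 -1.65184028] [-0.13789362 -0.09452295  0.03159037]
along -0.11540291773477833
```

View pics/i2.png

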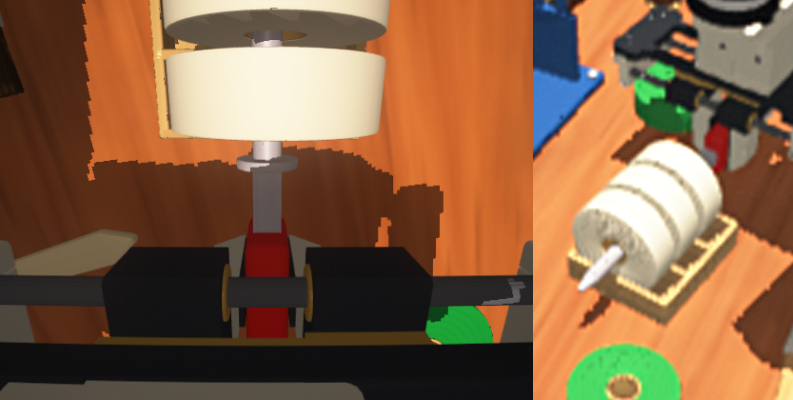

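The spindle runs through all three rolls: the tip is out on the far side at (600,268) in the right picture, and the flange at (267,163) is still clear of roll_a. I go 5 mm deeper and lift slowly.

Emit:
drive_tool(moves=[[[0.005,0,0],0],[[0.005,0,0],0],[[0,0,-0.005],0],[[0,0,-0.008],0],[[0,0,-0.01],0],[[0,0,-0.01],0],[[0,0,-0.015],0],[[0,0,-0.015],0],[[0,0,-0.015],0],[[0,0,-0.01],0],[[0,0,-0.005],0],[[0,0,0],0]])

```text
time: 17.23
position: [0.4556, -0.0123, 0.0743]
orientation: [0.752, 0.659, 0.0, 0.0]
force: [0.9, -1.7, -3.2]
gripper_width: 0.0178
gripper_force: 50.0
```

Emit:
drive_tool(moves=[[[0,0,-0.01],0],[[0,0,-0.02],0],[[0,0,-0.025],0],[[0,0,-0.03],0],[[0,0,-0.03],0],[[0,0,-0.03],0],[[0,0,-0.025],0],[[0,0,-0.02],0],[[0,0,-0.01],0],[[0,0,0],0],[[0,0,0],0]])

```text
time: 18.6
position: [0.4553, -0.0123, 0.1737]
orientation: [0.752, 0.659, -0.0, -0.0]
force: [-0.8, -0.2, -2.9]
gripper_width: 0.0176
gripper_force: 50.0
```

```bash
python3 - <<'E'
from h import *
s=observe();p=np.array(s["position"]);print(s["time"],p,yaw(s),s["force"],s["wrist_torque"],s["gripper_width"])
I=[cv2.resize(camera("wrist"),(533,400))]
c_=get_calibration("side");im=camera("side");big=cv2.resize(im,None,fx=3,fy=3,interpolation=cv2.INTER_CUBIC)
q=(proj(c_,p+[.02,.12,.0])*3).astype(int);I.append(big[q[1]-200:q[1]+200,q[0]-130:q[0]+130])
save("i3.png",np.hstack(I))
plan([.6618,-.1126,p[2]],88.5,10)
E
```

```text
18.6 [ 0.45533294 -0.01227751  0.17374395] 82.44493120230206 [-0.75822895 -0.21477928 -2.89635315] [-0.33277146 -0.0424449   0.02012947] 0.017556162317053342
[[[np.float64(-0.0145),np.float64(0.0436),np.float64(0.0)],np.float64(-0.0034)],[[np.float64(-0.0149),np.float64(0.0434),np.float64(0.0)],np.float64(-0.0034)],[[np.float64(-0.0154),np.float64(0.0433),np.float64(0.0)],np.float64(-0.0034)],[[np.float64(-0.0158),np.float64(0.0431),np.float64(0.0)],np.float64(-0.0034)],[[np.float64(-0.0163),np.float64(0.0429),np.float64(0.0)],np.float64(-0.0034)],[[np.float64(-0.0167),np.float64(0.0427),np.float64(0.0)],np.float64(-0.0034)],[[np.float64(-0.0172),np.float64(0.0426),np.float64(0.0)],np.float64(-0.0034)],[[np.float64(-0.0176),np.float64(0.0424),np.float64(0.0)],np.float64(-0.0034)],[[np.float64(-0.0181),np.float64(0.0422),np.float64(0.0)],np.float64(-0.0034)],[[np.float64(-0.0185),np.float64(0.042),np.float64(0.0)],np.float64(-0.0034)]]
```

View pics/i3.png

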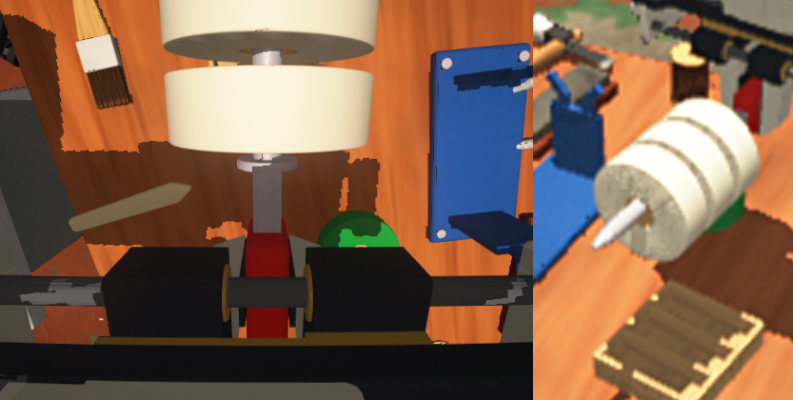

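All three rolls hang on the spindle, from the flange at (267,163) to the tip at (610,240), and the rack is empty. Carry them back above the stand.

Emit:
drive_tool(moves=[[[-0.007,0.022,0],-0.0017],[[-0.015,0.043,0],-0.0034],[[-0.015,0.043,0],-0.0034],[[-0.016,0.043,0],-0.0034],[[-0.016,0.043,0],-0.0034],[[-0.017,0.043,0],-0.0034],[[-0.017,0.043,0],-0.0034],[[-0.018,0.042,0],-0.0034],[[-0.018,0.042,0],-0.0034],[[-0.018,0.042,0],-0.0034],[[-0.009,0.021,0],-0.0017],[[0,0,0],0]])

```text
time: 20.2
position: [0.6622, -0.1136, 0.1731]
orientation: [0.716, 0.698, -0.0, -0.0]
force: [0.5, -0.4, -2.5]
gripper_width: 0.0179
gripper_force: 50.0
```

Emit:
drive_tool(moves=[[[0,0,0],0],[[0,0,0],0],[[0,0,0],0],[[0,0,0],0]])

```text
time: 20.7
position: [0.6615, -0.1128, 0.1744]
orientation: [0.716, 0.698, 0.0, 0.0]
force: [-0.4, 0.2, -2.4]
gripper_width: 0.0177
gripper_force: 50.0
```

```bash
python3 - <<'E'
from h import *
s=observe();p=np.array(s["position"]);print(s["time"],p,yaw(s),s["force"],s["wrist_torque"],s["gripper_width"])
I=[cv2.resize(camera("wrist"),(533,400))]
c_=get_calibration("side");im=camera("side");big=cv2.resize(im,None,fx=3,fy=3,interpolation=cv2.INTER_CUBIC)
q=(proj(c_,[.665,0,.12])*3).astype(int);I.append(big[q[1]-200:q[1]+200,q[0]-130:q[0]+130])
save("i4.png",np.hstack(I))
plan([.6618,-.1126,p[2]],88.5,1)
E
```

```text
20.7 [ 0.66147014 -0.11276169  0.17444322] 88.57398788686197 [-0.35419851  0.24200204 -2.37534548] [-0.28576604 -0.11612319 -0.07323524] 0.017734427758069504
[[[np.float64(0.0004),np.float64(0.0005),np.float64(-0.0001)],np.float64(0.0004)]]
```

View pics/i4.png

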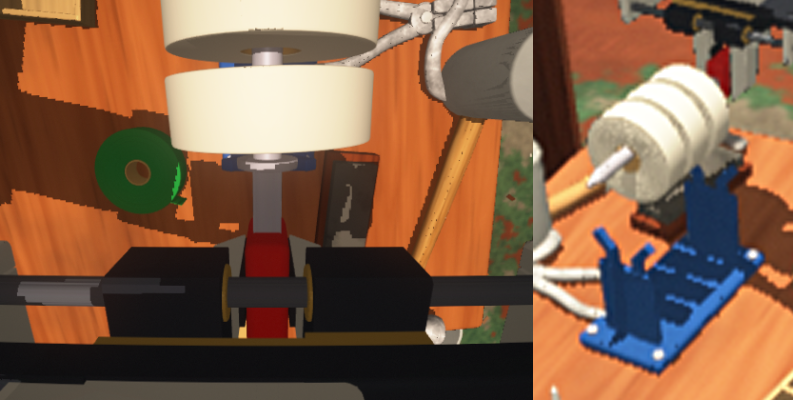

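The rolls are above the stand, all to the tip side of the flange and lined up with the forks. Lower slowly.

Emit:
drive_tool(moves=[[[0,0,0.015],0],[[0,0,0.025],0],[[0,0,0.025],0],[[0,0,0.025],0],[[0,0,0.02],0],[[0,0,0.015],0],[[0,0,0],0]])

```text
time: 21.68
position: [0.6613, -0.1128, 0.111]
orientation: [0.716, 0.698, -0.0, -0.0]
force: [-0.8, 0.7, -1.6]
gripper_width: 0.018
gripper_force: 50.0
```

Emit:
drive_tool(moves=[[[0,0,0.015],0],[[0,0,0.015],0],[[0,0,0.015],0],[[0,0,0.012],0],[[0,0,0.01],0],[[0,0,0.005],0],[[0,0,0],0],[[0,0,0],0],[[0,0,0],0]])

```text
time: 22.8
position: [0.6617, -0.1129, 0.076]
orientation: [0.716, 0.698, 0.0, 0.0]
force: [0.5, 0.5, -2.3]
gripper_width: 0.0179
gripper_force: 50.0
```

```bash
python3 - <<'E'
from h import *
s=observe();p=np.array(s["position"]);print(s["time"],p,yaw(s),s["force"],s["wrist_torque"],s["gripper_width"])
E
```

```text
22.8 [ 0.66169706 -0.11290363  0.07597782] 88.56655116527291 [ 0.47482497  0.47766616 -2.32420194] [-0.29933974 -0.05385642  0.00918588] 0.01785437817226972
```

Not yet bearing on the forks; about 1 mm remains.

Emit:
drive_tool(moves=[[[0,0,0.002],0],[[0,0,0.001],0],[[0,0,0],0],[[0,0,0],0]])

```text
time: 23.3
position: [0.6617, -0.1129, 0.0747]
orientation: [0.716, 0.698, 0.0, 0.0]
force: [-1.7, -0.2, 1.7]
gripper_width: 0.0177
gripper_force: 50.0
```

```bash
python3 - <<'E'
from h import *
s=observe();print(s["time"],s["position"],s["force"],s["wrist_torque"])
w=camera("wrist");I=[cv2.resize(w,(533,400))]
c_=get_calibration("side");im=camera("side");big=cv2.resize(im,None,fx=3,fy=3,interpolation=cv2.INTER_CUBIC)
q=(proj(c_,[.665,0,.1])*3).astype(int);I.append(big[q[1]-200:q[1]+200,q[0]-130:q[0]+130])
save("i5.png",np.hstack(I))
E
```

```text
23.3 [ 0.6616645  -0.11292775  0.07467529] [-1.70759141 -0.20000913  1.70412417] [ 0.01902731  0.12086343 -0.03681131]
```

View pics/i5.png

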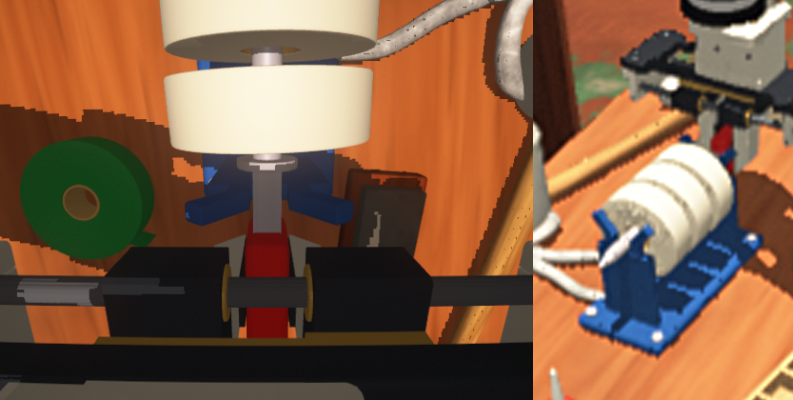

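Seated: the vertical force has reversed, and the rod and neck lie in both forks with the rolls between them. Release and retreat upward.

Emit:
drive_tool(moves=[[[0,0,0],0],[[0,0,0],0],[[0,0,0],0],[[0,0,0],0],[[0,0,0],0],[[0,0,0],0]], hand=0.5)

```text
time: 24.15
position: [0.6615, -0.1129, 0.0742]
orientation: [0.716, 0.698, -0.0, 0.0]
force: [0.1, 0.0, 0.9]
gripper_width: 0.0683
gripper_force: 0.0
```

Emit:
drive_tool(moves=[[[0,0,-0.02],0],[[0,0,-0.04],0],[[0,0,-0.06],0],[[0,0,-0.08],0],[[0,0,-0.08],0],[[0,0,-0.06],0],[[-0.04,0,-0.04],0],[[0,0,0],0],[[0,0,0],0],[[0,0,0],0]])

```text
time: 25.4
position: [0.6606, -0.1321, 0.2629]
orientation: [0.716, 0.698, -0.0, -0.001]
force: [0.2, -0.4, -1.2]
gripper_width: 0.069
gripper_force: 0.0
```

```bash
python3 - <<'E'
from h import *
s=observe();print(s["time"],s["position"],s["force"],s["gripper_width"])
for n in("scene","side","wrist"):
    c=get_calibration(n);im=camera(n)
    if n!="wrist":
        for th in("spindle_tip","spindle_near","spindle_grip"): 
            r=pinpoint(th,n);print(n,th,[np.round(x["xy"],1).tolist() for x in r[:1]])
        for L,t in((160,"tip"),(-12,"near"),(-52,"grip")):
            print("  expect",t,np.round(proj(c,np.array([.6635+(L-25)*2.5e-5+.0005,-.0615+L*1e-3,.095])),1))
E
```

```text
25.4 [ 0.6606475  -0.13211257  0.26290145] [ 0.1686786  -0.35504849 -1.16659069] 0.06898544710572216
scene spindle_tip [[162.9, 283.4]]
scene spindle_near [[262.8, 159.5]]
scene spindle_grip [[278.1, 150.2]]
  expect tip [199.2 191.2]
  expect near [261.9 157.7]
  expect grip [275.3 150.7]
side spindle_tip [[209.8, 206.1]]
side spindle_near [[247.9, 171.1]]
side spindle_grip [[242.7, 176.2]]
  expect tip [211.1 205.6]
  expect near [247.3 172.1]
  expect grip [254.6 165.4]
```

The side-view tip and near points, and the scene-view near and grip points, match where the spindle sat before, to within 3 px. The scene tip and side grip detections landed on other things. The arm is clear, so I hand in.

```bash
python3 -c "
from workcell import *
print(hand_in())"
```

```text
the job is handed in; nothing more can be done
None
```

The spindle hangs back in both forks with all three white rolls on it between them, the gripper is clear, and I handed the job in at about 26 s of the 56 s. I viewed 12 pictures, two over the limit of 10, so the state after release rests only on network points that partly matched (scene tip and side grip were mis-detections), not on a picture.

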